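# Fit the battery and the bayonet lamp to a mineral display light

### The arm

A 6-joint arm with a two-finger parallel gripper is mounted at the origin on the work surface. World frame = base frame: x ahead of the robot, y to its left, z up, the work surface at z = 0. Lengths are in m, angles in rad, forces in N, time in s.
With the tool pointing down it reaches from about 0.35 to 1 m from the base axis. Payload 7.1 kg.
Tool frame: the origin (TCP) lies at the centre of the arm's flange, where the gripper is bolted on; the fingertips stand 173 mm ahead of it and the grasp point (between the pads) lies 155 mm ahead of it; z points along the fingers, y is the line along which they close (so a half turn about z gives the same grasp; the last joint's range is limited). The gripper opens to 85 mm and grips with 20 to 120 N. Pads are 22 mm wide; open, the fingers measure 114 mm over their backs; the gripper's body (76 mm by 85 mm) begins 54 mm behind the grasp point. The pads swing forward as they close: fully open they stand 13 mm farther back than shut.
Start: joints at [1.164, 0.423, 1.63, -0, 1.089, -0.019], TCP at [0.236, 0.579, 0.405] pointing down, gripper open.
Joint ranges: [-3, 3], [-0.9, 2.11], [0.09, 2.58], [-1.31, 4.45], [0.11, 2.69], [-2.54, 2.54]. Speed limits (rad/s): [2.39, 2.39, 3.01, 3.14, 3.14, 3.14].

### API

Orientations are given as [roll, pitch, yaw] about the fixed x, y, z axes, in that order (R = Rz(yaw) Ry(pitch) Rx(roll)).
In Python, from cell import r gives the robot as it stands.
- The arm moves only by the shell command python3 -m crank 'ROWS'. ROWS is text: rows parted by semicolons, each of 5 numbers parted by spaces: the shift along the tool's x, y, z in cm, then the turn about the tool's z in units of 10 degrees (1.0 is 10 degrees), then the gripper's target within -1 to 1 (fully open at 1, half-way at 0, shut at -1). In form: x y z yaw claw; .... A call has 1 to 20 rows; each row shifts and turns the commanded pose from where the row before left it, along the tool's axes as they then stand; what a row does not reach is not made up. A row lasts 1/8 s, in which the tool goes at most 62.5 mm and 10.7 degrees, less where a joint would pass 70% of its speed; a pose out of reach is approached as far as the arm can. A call is refused whole if a number of a shift passes 6.25 or a number of a turn 1, either way. A call with a gripper value outside its range is refused whole. The fingers move at their own pace and stop on an object; the grip force is fixed at half the most. Time passes only in rows, so rows that do not move let the fingers close. It gives the time, the measured TCP pose, the force, the opening and the grip force at its end, in the units of the state.
- r.sense(): the state, without advancing time (a new reading comes with each control period).
- r.grab_frame(name): name is "scene" or "top" or "wrist"; returns a dict with "image" (384x512x3 uint8, red, green, blue), "K" (3x3 intrinsics, pixels), "k1" (the pictures are not rectified: a ray, as slopes to the right and down, at radius r is drawn at 1 + k1 r^2 times it, then the intrinsics apply), "world_from_camera" (4x4, takes a point from camera to world coordinates); the wrist camera has in their place "tool_from_camera" (4x4, takes a point from camera to tool coordinates, whose origin is the TCP and whose axes are the flange's). Camera axes: x right, y up, looking along -z (the intrinsics and any distortion apply to the point x, -y, -z); pixel columns grow to the right and rows downward; lengths in m; the calibration is good to about 2 mm. A picture is of the moment at which its call begins: read the wrist's pose just before it. There is no depth.
- r.finish_job(): hands the job in; it is judged then, once.
The state is a dict: "clock": time; "q": joint angles; "joint_vel": joint speeds; "joint_efforts": joint torques, N m; "tcp_pos": TCP position; "tcp_rot": TCP orientation; "ft_force": force on the tool from outside, world axes, zero at the start; "torque": the same for the moment, N m; "opening": finger opening in m; "grasp_force": force on a finger pad.
Only numpy, scipy, OpenCV 4.12 (cv2) and the standard library are available. Lean on these libraries where they do the work, as an engineer would, in place of code of your own. Each camera call takes 0.05 s, during which the arm holds its last target. There are 200 camera calls.

### The job

Get the wooden display light on the mineral stall working: press the blue battery module down into the rectangular recess of the base until it is flush, then put the white lamp into the brass socket with its two pins in the slots, push it fully down against the spring and twist it clockwise (seen from above) a quarter turn, to the stop. Do not let go of the lamp: finish while still gripping it, holding it pressed fully down and turned to the stop. Leave the other goods on the table where they are.

Things in the scene. Friction and masses are not known exactly. Their poses are not given: they have to be found in the camera images.
- light_base: Fixed brown wooden block, 100 (x) x 210 (y) x 36 mm high, standing on the table. Origin: centre of its underside, z up. The brass lamp socket stands on its top at y = +55 mm, the battery recess is sunk in its top at y = -55 mm.
- socket (a point): Centre of the brass bayonet socket, on its floor (the top of light_base, 36 mm above the table); axes as light_base. The collar round it has inner radius 15, outer radius 24 mm. Two entry slots, 10 mm or wider, are cut through the collar at +x and -x, each with a white mark on the wood outside. The lamp is fully down when its underside rests on this floor.
- collar (a point): Centre of the collar's top, 21.5 mm above socket; axes as light_base. From each slot's bottom a channel for the pin runs clockwise (seen from above) under a roof, underside 15.5 mm above the socket floor, to a stop at about 80 degrees (1.4 rad). The lamp turns only when its underside is within 5 mm of the floor; let go there, the spring lifts it 5 mm until its pins meet the roof.
- plunger (a joint): Copper spring plunger in the middle of the socket, 18 mm diameter, standing 10 mm proud when free. 0 = free (up), 0.010 m = pushed level with the socket floor. Spring: 4 N to start, 12 N fully down.
- recess (a point): Centre of the floor of the battery recess; axes as light_base. Recess 60 mm (x) x 38 mm (y), 22 mm deep, its floor 14 mm above the table, open at the top.
- lamp: White lamp standing on its cap, about 0.12 kg. Origin: centre of underside, z up. Cap 26 mm diameter, 0 to 28 mm high; two steel pins 5 mm thick along its +x and -x, 8 mm above the underside, ends 20 mm from the axis (same after a half turn). Above, a square finned body 36 x 36 mm, 28 to 66 mm high, flats facing x and y: grip it there. Amber lens on top, a red mark either side of it over the pins.
- battery: Battery module, about 0.15 kg. Origin: centre of its underside, z up. Blue block 56 mm (x) x 34 mm (y) x 22 mm high; on its top a yellow grip rib 34 mm (x) x 12 mm (y), from 21 to 53 mm high, to be gripped across y. The same turned by half a turn. Flush when its underside is on the recess floor and the blue top is level with the wood.
- geode: Bystander: grey half geode with violet crystals, 90 mm across, 55 mm high. Origin at its underside.
- spool: Bystander: brown wire spool standing up, 60 mm diameter, 50 mm high. Origin at its underside.
- agate_slice: Bystander: flat teal agate disc, 72 mm diameter, 8 mm thick. Origin at its underside.
- jasper: Bystander: red tumbled stone, 40 x 28 x 18 mm. Origin at its underside.

How it is judged:
On the way, in this order (a step that is already met when the one before it is completed fails the run):
1. the battery module sits flush in the recess (horizontal distance between battery and recess below 0.006 m and z of battery in the frame of recess below 0.003 m and angle between battery's own z axis and vertical below 0.08 rad and angle between the x axis of battery and the x axis of light_base, either way round below 0.2 rad), for 0.2 s.
2. the lamp is pushed down into the socket with its pins in the slots, the battery still flush (all of step 1 and horizontal distance between lamp and socket below 0.004 m and angle between lamp's own z axis and vertical below 0.12 rad and z of lamp in the frame of socket below 0.006 m and angle between the x axis of lamp and the x axis of light_base, either way round below 0.5 rad), for 0.05 s.
At the end, for the whole second after the job is handed in: Battery flush (3 mm in height, 6 mm sideways, 0.2 rad); lamp upright in the socket (4 mm, 0.12 rad), underside within 3 mm of the floor, plunger in over 6.5 mm, turned over 1.15 rad from the slots (stop at about 1.4), still, and gripped with over 2 N (all of step 1 and horizontal distance between lamp and socket below 0.004 m and angle between lamp's own z axis and vertical below 0.12 rad and z of lamp in the frame of socket below 0.003 m and angle between the x axis of lamp and the x axis of light_base, either way round above 1.15 rad and value of joint plunger above 0.0065 m and contact force between the fingers and lamp above 2 N and linear speed of lamp below 0.02 m/s); the arm keeps its last pose, push and grip.
It fails at once if one of the other loose goods is moved more than 30 mm (distance of any of geode, spool, agate_slice, jasper from where it was at the start of the episode above 0.03 m).
It also fails if it takes over 58 s, if anything falls off the work surface, if the arm or the gripper's body presses on something with over 40 N, if the wrist force passes 120 N, or if a joint passes its speed limit or range.

## Working session

There is one attempt and no reset: what is moved stays moved. The work goes in short steps, Python scripts to look and compute and a shell command to move; the robot and the scene stay as the last step left them, time stands still between calls to the robot, and variables do not carry over. Pictures are saved under pics/ and viewed, at most 10 in all, crops included, and the job is handed in when it is done.

```bash
ls; mkdir -p pics; cat > h.py <<'E'
import numpy as np, cv2
from scipy.spatial.transform import Rotation as R
from cell import r
def wfc(f):
    if "world_from_camera" in f: return np.array(f["world_from_camera"])
    s=f["state"]; T=np.eye(4); T[:3,:3]=R.from_euler("xyz",s["tcp_rot"]).as_matrix(); T[:3,3]=s["tcp_pos"]
    return T@np.array(f["tool_from_camera"])
def grab(n,save=None):
    s=r.sense(); f=r.grab_frame(n); f["state"]=s
    if save: cv2.imwrite("pics/"+save,cv2.cvtColor(f["image"],cv2.COLOR_RGB2BGR))
    np.save("pics/"+n+".npy",f,allow_pickle=True); return f
def load(n): return np.load("pics/"+n+".npy",allow_pickle=True).item()
def pix2w(f,uv,z):
    K=np.array(f["K"]); d=np.array([f["k1"],0,0,0,0.])
    p=cv2.undistortPoints(np.array([uv],float),K,d)[0,0]
    T=wfc(f); v=T[:3,:3]@np.array([p[0],-p[1],-1]); o=T[:3,3]
    return o+v*(z-o[2])/v[2]
def w2pix(f,P):
    T=np.linalg.inv(wfc(f)); c=T[:3,:3]@np.array(P)+T[:3,3]
    return cv2.projectPoints(np.array([[c[0],-c[1],-c[2]]]),np.zeros(3),np.zeros(3),np.array(f["K"]),np.array([f["k1"],0,0,0,0.]))[0][0,0]
E
python3 - <<'E'
from h import *
f=grab("top","top1.png"); grab("scene","scene1.png")
print(r.sense()); print(f["K"],f["k1"],f["world_from_camera"])
im=cv2.imread("pics/top1.png"); cv2.imwrite("pics/top1b.png",cv2.resize(im,(800,600),interpolation=cv2.INTER_CUBIC))
E
```

```text
pics
{'clock': 0.1, 'q': array([ 1.16396103e+00,  4.23784279e-01,  1.63062503e+00, -2.64278723e-05,
        1.08858894e+00, -1.89892075e-02]), 'joint_vel': array([ 0.00125079, -0.00183053, -0.00253143,  0.00077318,  0.00105676,
        0.00081938]), 'joint_efforts': array([-6.93603579e-04, -5.58422792e+01, -2.82447320e+01, -6.43903354e-05,
        2.98481667e-03, -5.75618469e-05]), 'tcp_pos': array([0.23624347, 0.57835457, 0.40400635]), 'tcp_rot': array([-3.14018686e+00, -3.29667027e-06,  2.75375884e+00]), 'ft_force': array([0.2649371 , 0.09585143, 0.41298836]), 'torque': array([-0.01731036,  0.02557437, -0.00210869]), 'grasp_force': 0.0, 'opening': 0.0854190660695548}
[[367.07199148   0.         252.59699746]
 [  0.         367.07199148 193.6544287 ]
 [  0.           0.           1.        ]] -0.008982786685518966 [[ 0.01093738  0.98447985 -0.17515652  0.35564792]
 [-0.99988669  0.00895582 -0.01209951 -0.01377116]
 [-0.01034305  0.17526901  0.98446625  0.84245099]
 [ 0.          0.          0.          1.        ]]
```

View pics/top1b.png

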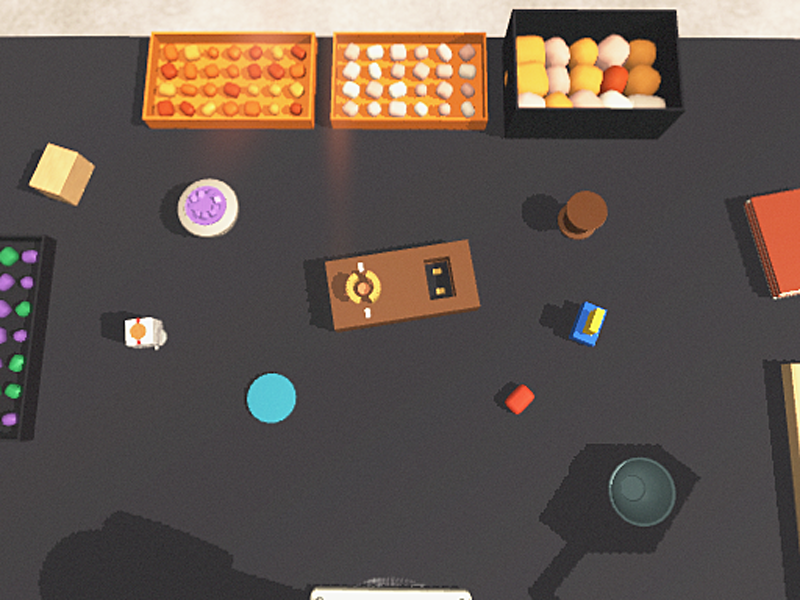

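The top view shows the base at about (403,285) with the socket at (363,289) and the recess at (439,279). The lamp is at (143,332), the battery at (591,324), and the bystanders are well apart. I'll enlarge these areas next.

```bash
python3 - <<'E'
from h import *
im=cv2.imread("pics/top1.png")
def c(x,y,w,h,s): return cv2.resize(im[y:y+h,x:x+w],None,fx=s,fy=s,interpolation=cv2.INTER_CUBIC)
o=np.zeros((600,800,3),np.uint8)
o[0:360,0:660]=c(202,148,110,60,6)
o[362:592,0:380]=c(62,192,63,38,6)[:230,:380] if 0 else cv2.copyMakeBorder(c(62,192,63,38,6),0,2,0,2,cv2.BORDER_CONSTANT)
o[362:592,400:640]=cv2.copyMakeBorder(c(358,187,40,38,6),0,2,0,0,cv2.BORDER_CONSTANT)
cv2.imwrite("pics/crop1.png",o)
E
```

```text
(no output)
```

View pics/crop1.png

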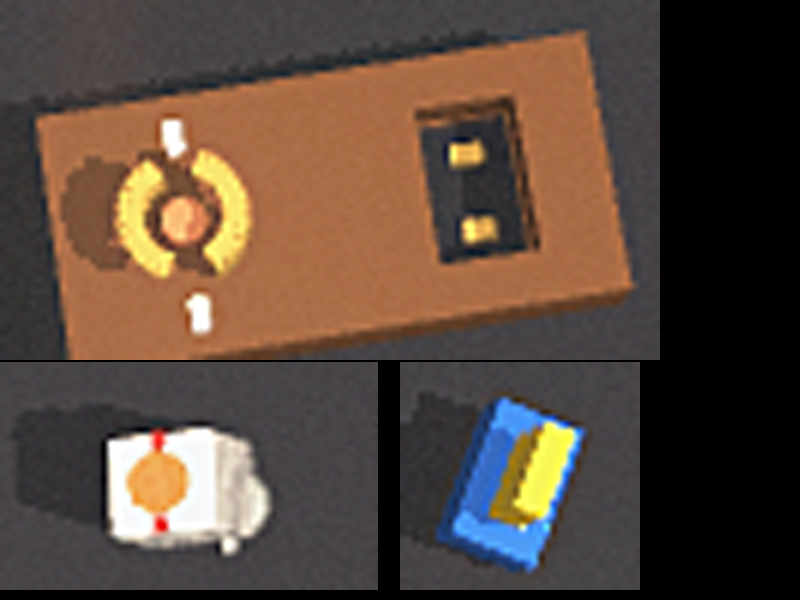

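```bash
python3 - <<'E'
from h import *
f=load("top")
A=lambda x,y:(202+(x+.5)/6-.5,148+(y+.5)/6-.5)
L=lambda x,y:(62+(x+.5)/6-.5,192+(y-362+.5)/6-.5)
B=lambda x,y:(358+(x-400+.5)/6-.5,187+(y-362+.5)/6-.5)
def sh(n,pts,g,z):
    P=[pix2w(f,g(*p),z)[:2] for p in pts]
    print(n,np.round(P,4).tolist(),np.round(np.mean(P,0),4))
    return P
P=sh("base TL TR BR",[(38,118),(585,33),(632,290)],A,.036)
print("centre",(P[0]+P[2])/2,"len",np.linalg.norm(P[0]-P[1]),np.linalg.norm(P[1]-P[2]),"yaw ",np.arctan2(-(P[0]-P[1])[0],(P[0]-P[1])[1]))
P=sh("marks",[(173,137),(199,313)],A,.036); d=P[0]-P[1]; print(np.arctan2(d[1],d[0]))
P=sh("recess",[(416,115),(515,98),(541,247),(440,265)],A,.036)
P=sh("lamp",[(108,437),(212,430),(217,537),(112,542)],L,.066); print([np.linalg.norm(P[i]-P[i-1]) for i in range(4)], [np.arctan2(*(P[i]-P[j])[::-1]) for i,j in ((0,3),(1,2))])
P=sh("lampmarks",[(158,440),(161,525)],L,.066); d=P[0]-P[1]; print(np.arctan2(d[1],d[0]))
P=sh("rib",[(545,420),(580,432),(550,522),(515,512)],B,.053);print([np.linalg.norm(P[i]-P[i-1]) for i in range(4)], [np.arctan2(*(P[i]-P[j])[::-1]) for i,j in ((0,3),(1,2))])
P=sh("bat",[(503,398),(583,430),(537,570),(455,537)],B,.022);print([np.linalg.norm(P[i]-P[i-1]) for i in range(4)], [np.arctan2(*(P[i]-P[j])[::-1]) for i,j in ((0,3),(1,2))])
s=r.sense(); print(R.from_euler("xyz",s["tcp_rot"]).as_matrix().round(3)); print(load("top")["K"][0,0], r.grab_frame("wrist")["tool_from_camera"])
E
```

```text
base TL TR BR [[0.5589, 0.098], [0.5938, -0.1085], [0.4951, -0.1248]] [ 0.5493 -0.0451]
centre [ 0.52702157 -0.01344148] len 0.2094264276469198 0.10001525273921198 yaw  0.16727627931165623
marks [[0.552, 0.0468], [0.485, 0.0357]] [0.5185 0.0413]
0.16419510096740825
recess [[0.5613, -0.0446], [0.5682, -0.0819], [0.5111, -0.0912], [0.5039, -0.0536]] [ 0.5361 -0.0678]
lamp [[0.4676, 0.368], [0.4705, 0.3306], [0.4321, 0.3255], [0.4299, 0.363]] [0.45   0.3468]
[np.float64(0.03803363489436291), np.float64(0.037504210415495474), np.float64(0.03876231294902462), np.float64(0.03755805708776901)] [np.float64(0.13112201943354188), np.float64(0.13131925326897054)]
lampmarks [[0.4667, 0.3498], [0.4361, 0.346]] [0.4514 0.3479]
0.12441322956822747
rib [[0.4929, -0.2852], [0.4886, -0.2976], [0.4557, -0.2851], [0.4592, -0.2727]] [ 0.4741 -0.2852]
[np.float64(0.035955609679115465), np.float64(0.013162574590654898), np.float64(0.03523044209978616), np.float64(0.012886807188492926)] [np.float64(-0.35446334247800754), np.float64(-0.36333669342943997)]
bat [[0.5066, -0.2805], [0.4946, -0.31], [0.4416, -0.29], [0.4537, -0.2601]] [ 0.4741 -0.2851]
[np.float64(0.056737577884688625), np.float64(0.03184914535427938), np.float64(0.05666162986551739), np.float64(0.03230912970574267)] [np.float64(-0.36749749285405875), np.float64(-0.35935507955476714)]
[[-0.926  0.378 -0.001]
 [ 0.378  0.926 -0.001]
 [ 0.    -0.001 -1.   ]]
367.07199147972875 [[-1.53377868e-03  9.51324208e-01  3.08188091e-01  7.92825708e-02]
 [ 9.99998670e-01  1.63021757e-03 -5.54492499e-05 -2.62170952e-04]
 [-5.55163856e-04  3.08187596e-01 -9.51325442e-01  3.11805817e-02]
 [ 0.00000000e+00  0.00000000e+00  0.00000000e+00  1.00000000e+00]]
```

```bash
cat >> h.py <<'E'
def go(x,y,z,yaw):
    s=r.sense(); M=R.from_euler("xyz",s["tcp_rot"]).as_matrix(); p=np.array(s["tcp_pos"])
    d=M.T@(np.array([x,y,z])-p)*100
    now=np.arctan2(M[1,0],M[0,0]); t=(now-yaw+np.pi)%(2*np.pi)-np.pi
    print("tcp",p.round(4),"yaw",now.round(4),"shift cm",d.round(2),"turn",np.round(np.degrees(t)/10,2),"tilt",(M[:2,2]).round(4),"F",np.round(s["ft_force"],1),"open",round(s["opening"],4),"grip",round(s["grasp_force"],1),"t",round(s["clock"],2))
E
python3 -m crank '-1.5 -2 0 -0.15 1;-3 -4 0 0 1;-3.4 -4.4 0 0 1;-3.4 -4.4 0 0 1;-3.4 -4.4 0 0 1;-3.4 -4.4 0 0 1;-3.4 -4.4 0 0 1;-3.4 -4.4 0 0 1;-3.4 -4.4 0 0 1;-3.4 -4.4 0 0 1;-3.4 -4.4 0 0 1;-3.4 -4.4 0 0 1;-3.4 -4.4 0 0 1;-3.4 -4.4 0 0 1;-3.4 -4.4 1 0 1;-3.2 -4.1 2 0 1;-2 -2.9 3 0 1;-1 -1 3 0 1;0 0 1 0 1;0 0 0 0 1'
python3 - <<'E'
from h import *
go(.4741,-.2852,.30,2.78)
f=grab("wrist","w1.png")
for p in [(.4741,-.2852,.053),(.4741,-.2852,.022)]: print(w2pix(f,p))
im=cv2.imread("pics/w1.png"); cv2.imwrite("pics/w1b.png",cv2.resize(im,(800,600),interpolation=cv2.INTER_CUBIC))
E
```

```text
clock: 2.65
tcp_pos: [0.4969, -0.2811, 0.3042]
tcp_rot: [3.141, -0.002, 2.78]
ft_force: [-0.2, 0.8, -0.8]
opening: 0.0853
grasp_force: 0.0
tcp [ 0.4969 -0.2811  0.3042] yaw 2.7802 shift cm [ 1.98 -1.19  0.43] turn 0.0 tilt [-0.0018  0.0012] F [-0.2  0.8 -0.8] open 0.0853 grip 0.0 t 2.65
[242.45024217 181.57186969]
[243.99496484 173.20361684]
```

View pics/w1b.png

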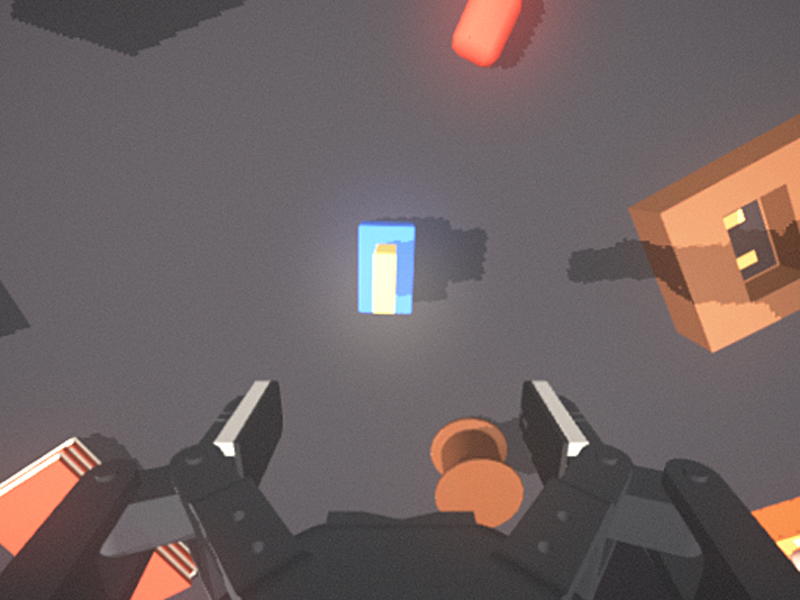

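The wrist view shows the battery's blue top spanning (358–414, 223–313) and the rib top centred near (385,282). Its edges are parallel to the tool.

```bash
python3 - <<'E'
from h import *
f=load("wrist"); g=lambda u,v:((u+.5)/1.5625-.5,(v+.5)/1.5625-.5)
print(pix2w(f,g(385,282),.053),pix2w(f,g(386,268),.022))
P=[pix2w(f,g(u,v),.022)[:2] for u,v in [(358.5,223.5),(413.5,223.5),(412,313.5),(358.5,313)]]; print(P,np.mean(P,0))
go(.4744,-.2870,.30,2.78)
E
```

```text
[ 0.47419983 -0.28177021  0.053     ] [ 0.47336839 -0.28193597  0.022     ]
[array([ 0.44215319, -0.2873802 ]), array([ 0.45385273, -0.25661878]), array([ 0.50698492, -0.27725174]), array([ 0.4945105 , -0.30911625])] [ 0.47437534 -0.28259174]
tcp [ 0.4972 -0.2811  0.3052] yaw 2.7806 shift cm [ 1.93 -1.36  0.52] turn 0.0 tilt [-0.0002  0.0002] F [-0.3 -0.5  0. ] open 0.0856 grip 0.0 t 2.7
```

```bash
python3 -m crank '1.05 -0.5 1 0.04 1;1.05 -0.55 2 0 1;0 0 2.5 0 1;0 0 2.5 0 1;0 0 1.6 0 1;0 0 1 0 1;0 0 0 0 1;0 0 0 0 -1;0 0 0 0 -1;0 0 0 0 -1;0 0 0 0 -1;0 0 0 0 -1;0 0 0 0 -1;0 0 0 0 -1;0 0 0 0 -1'
python3 - <<'E'
from h import *
go(.4741,-.2835,.199,2.773)
E
```

```text
clock: 4.58
tcp_pos: [0.474, -0.2841, 0.1989]
tcp_rot: [3.142, 0.0, 2.773]
ft_force: [0.2, 0.1, 5.2]
opening: 0.0109
grasp_force: 63.3
tcp [ 0.474  -0.2841  0.1989] yaw 2.773 shift cm [ 0.01  0.06 -0.01] turn -0.0 tilt [ 0.0003 -0.0001] F [0.2 0.1 5.2] open 0.0109 grip 63.3 t 4.58
```

```bash
python3 -m crank '0 0 -1 0 -1;0 0 -2 0 -1;0 0 -2 0 -1;0 1 -2 0 -1;0.3 3 -1 0 -1;0.3 4 0 0 -1;0.4 4 0 0 -1;0.4 4 0 0 -1;0.3 4 0 0 -1;0.3 2.4 0 0 -1;0 0 0 -1 -1;0 0 0 -1 -1;0 0 0 -1 -1;0 0 0 -0.06 -1;0 0 0 0 -1;0 0 0 0 -1'
python3 - <<'E'
from h import *
go(.5361,-.0677,.279,3.308)
f=grab("wrist","w2.png")
im=cv2.imread("pics/w2.png"); cv2.imwrite("pics/w2b.png",cv2.resize(im,(800,600),interpolation=cv2.INTER_CUBIC))
E
```

```text
clock: 6.58
tcp_pos: [0.5359, -0.0678, 0.2788]
tcp_rot: [3.142, 0.0, -2.978]
ft_force: [-0.1, -0.0, -1.9]
opening: 0.011
grasp_force: 62.3
tcp [ 0.5359 -0.0678  0.2788] yaw -2.978 shift cm [-0.02  0.01 -0.02] turn -0.02 tilt [0. 0.] F [-0.1 -0.  -1.9] open 0.011 grip 62.3 t 6.58
```

View pics/w2b.png

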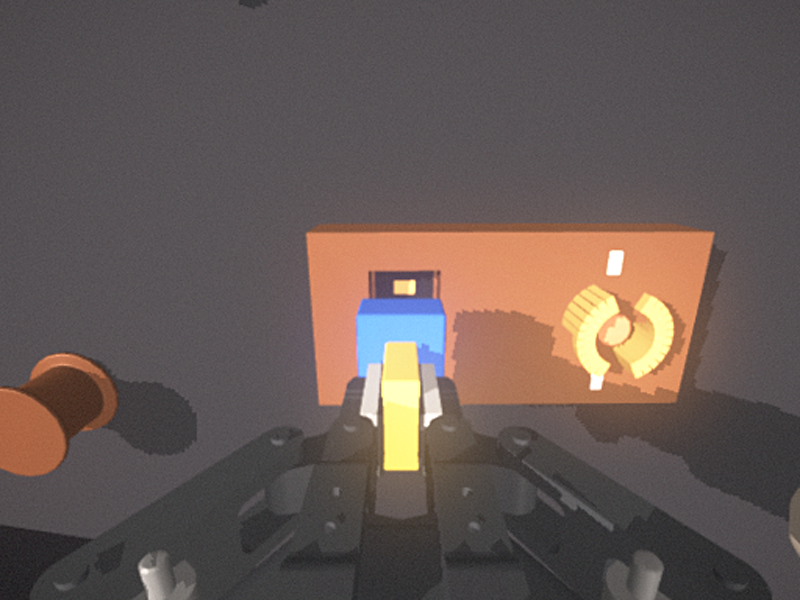

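The base edges look parallel to the image, and the battery hangs just short of the recess, which opens at (369–440, ~270). I'll measure the offset between the two.

```bash
python3 - <<'E'
from h import *
f=load("wrist"); g=lambda u,v:((u+.5)/1.5625-.5,(v+.5)/1.5625-.5)
im=cv2.imread("pics/w2b.png"); cv2.imwrite("pics/w2c.png",cv2.resize(im[225:405,300:500],None,fx=3,fy=3,interpolation=cv2.INTER_CUBIC))
P=[pix2w(f,g(u,v),.036)[:2] for u,v in [(307,233),(713,232),(677,404),(319,405)]]
print(np.round(P,4),[np.linalg.norm(P[i]-P[i-1]) for i in range(4)],np.mean(P,0))
d=P[1]-P[0]; print("yaw",np.arctan2(-d[0],d[1])); d=P[2]-P[3]; print("yaw",np.arctan2(-d[0],d[1]))
Q=[pix2w(f,g(u,v),.036)[:2] for u,v in [(369,271),(440,271)]]
B=[pix2w(f,g(u,v),z)[:2] for u,v,z in [(358.5,316,.1016),(445,316,.1016),(362,300,.0798),(441,300,.0798)]]
M=R.from_euler("xyz",f["state"]["tcp_rot"]).as_matrix(); p=f["state"]["tcp_pos"]
for n,X in (("base",P),("rec",Q),("bat",B)):
    print(n,[(M.T@(np.r_[x,0]-np.r_[p[:2],0]))[:2].round(4).tolist() for x in X])
E
```

```text
[[ 0.4958 -0.1227]
 [ 0.4611  0.083 ]
 [ 0.5605  0.1014]
 [ 0.5943 -0.1066]] [np.float64(0.0998512058562775), np.float64(0.2085999195335685), np.float64(0.10110380917204317), np.float64(0.210665870300083)] [ 0.52793138 -0.01123414]
yaw 0.166971146653471
yaw 0.16107866497446544
base [[0.0486, -0.0476], [0.0493, 0.161], [-0.0518, 0.1629], [-0.0513, -0.0478]]
rec [[0.0287, -0.0166], [0.0286, 0.0205]]
bat [[0.0272, -0.0158], [0.0271, 0.0164], [0.0266, -0.0164], [0.0265, 0.017]]
```

View pics/w2c.png

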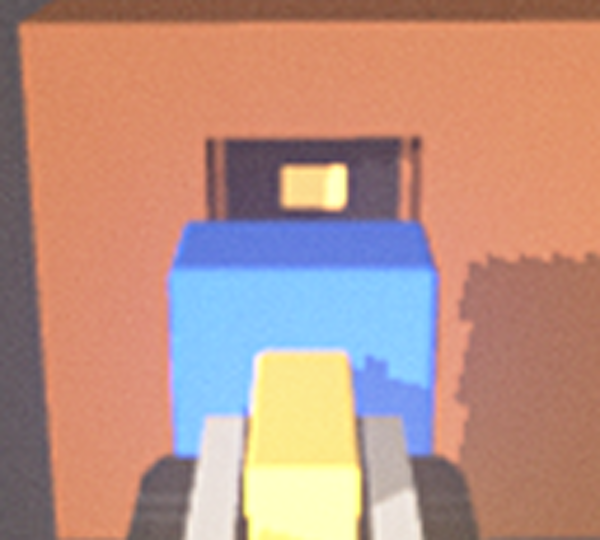

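The crop shows the battery centred slightly left of the recess, by about 1.6 mm along tool y. I'll shift it and descend close to the wood for a relative check.

```bash
python3 -m crank '0 0.1 1 0 -1;0 0 1.5 0 -1;0 0 0.9 0 -1;0 0 0.3 0 -1;0 0 0 0 -1'
python3 - <<'E'
from h import *
go(.5361,-.0677,.199,3.308)
f=grab("wrist","w3.png")
im=cv2.imread("pics/w3.png"); cv2.imwrite("pics/w3c.png",cv2.resize(im[135:285,190:340],None,fx=4,fy=4,interpolation=cv2.INTER_CUBIC))
E
```

```text
clock: 7.25
tcp_pos: [0.5358, -0.0669, 0.2414]
tcp_rot: [3.141, -0.001, -2.976]
ft_force: [-0.3, -0.7, -0.4]
opening: 0.0111
grasp_force: 62.3
tcp [ 0.5358 -0.0669  0.2414] yaw -2.9762 shift cm [-0.02 -0.08  4.24] turn -0.01 tilt [-0.0006  0.0001] F [-0.3 -0.7 -0.4] open 0.0111 grip 62.3 t 7.25
```

View pics/w3c.png

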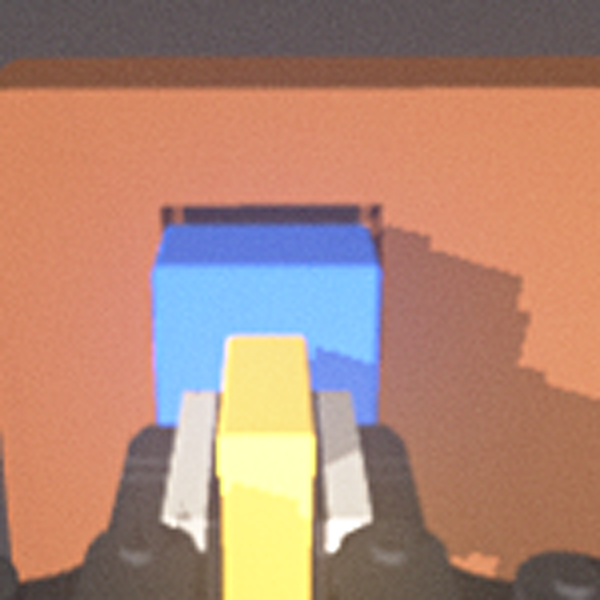

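At the near edge the recess spans 163–382 and the battery's bottom spans 165–370. That calls for another 1 mm along tool y; the yaw is fine.

```bash
python3 -m crank '0 0.1 0 0 -1;0 0 0.4 0 -1;0 0 0.4 0 -1;0 0 0.4 0 -1;0 0 0.4 0 -1;0 0 0.4 0 -1;0 0 0.4 0 -1;0 0 0.3 0 -1;0 0 0 0 -1'
python3 - <<'E'
from h import *
go(.5361,-.0677,.213,3.308)
E
```

```text
clock: 8.43
tcp_pos: [0.5356, -0.0659, 0.2145]
tcp_rot: [3.141, -0.0, -2.976]
ft_force: [0.2, 0.5, -1.6]
opening: 0.0112
grasp_force: 62.3
tcp [ 0.5356 -0.0659  0.2145] yaw -2.9761 shift cm [-0.02 -0.18  0.15] turn -0.01 tilt [-0.0004  0.0001] F [ 0.2  0.5 -1.6] open 0.0112 grip 62.3 t 8.43
```

```bash
python3 -m crank '0 0 0.15 0 -1;0 0 0.1 0 -1;0 0 0.1 0 -1;0 0 0 0 -1'
python3 - <<'E'
from h import *
go(.5361,-.0677,.213,3.308)
E
```

```text
clock: 8.93
tcp_pos: [0.5358, -0.0659, 0.2129]
tcp_rot: [-3.141, 0.001, -2.976]
ft_force: [-4.6, 2.2, 18.0]
opening: 0.0108
grasp_force: 65.2
tcp [ 0.5358 -0.0659  0.2129] yaw -2.976 shift cm [-0.01 -0.18 -0.01] turn -0.0 tilt [ 0.0006 -0.0001] F [-4.6  2.2 18. ] open 0.0108 grip 65.2 t 8.93
```

```bash
python3 -m crank '0 0 0 0 -1;0 0 0 0 -1;0 0 -0.1 0 1;0 0 0 0 1;0 0 0 0 1;0 0 -1 0 1;0 0 -3 0 1;0 0 -4 0 1;0 1.2 -4 0 1;0.2 4 -1 0 1;0.2 5 0 0 1;0.2 5 0 0 1;0.2 5 0 0 1;0.2 5 0 0 1;0.2 5 0 0 1;0.2 5 0 0 1;0.2 4 0 0 1;0.2 3 0 0.2 1;0 0 0 0 1;0 0 0 0 1'
python3 - <<'E'
from h import *
go(.4510,.3474,.33,3.27)
f=grab("wrist","w4.png")
im=cv2.imread("pics/w4.png"); cv2.imwrite("pics/w4b.png",cv2.resize(im,(800,600),interpolation=cv2.INTER_CUBIC))
E
```

```text
clock: 11.42
tcp_pos: [0.4483, 0.3469, 0.3424]
tcp_rot: [-3.141, -0.0, -3.01]
ft_force: [-0.2, -0.8, -0.4]
opening: 0.0853
grasp_force: 0.0
tcp [0.4483 0.3469 0.3424] yaw -3.0104 shift cm [-0.28  0.02  1.24] turn 0.02 tilt [-0.0002 -0.0004] F [-0.2 -0.8 -0.4] open 0.0853 grip 0.0 t 11.43
```

View pics/w4b.png

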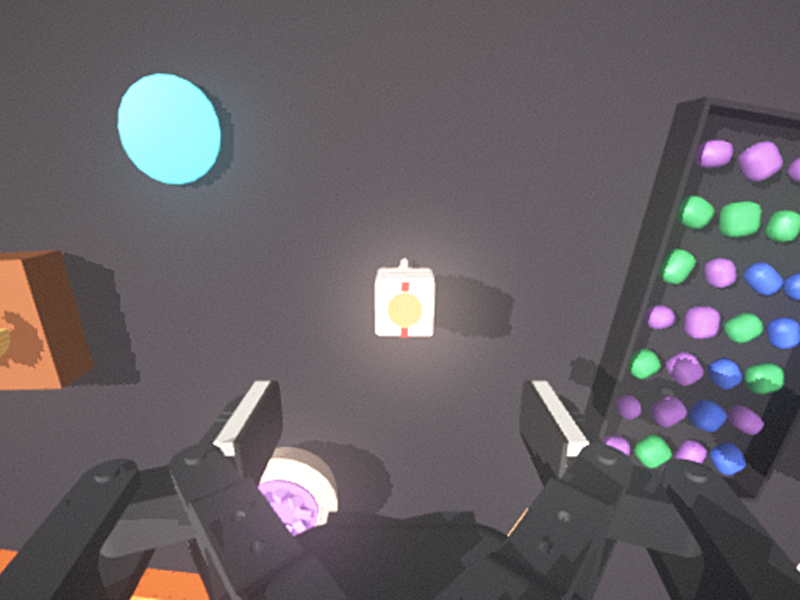

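The wrist view shows the lamp aligned with the tool: body top (376–434, 280–336), red marks at (405,287) and (405,333).

```bash
python3 - <<'E'
from h import *
f=load("wrist"); g=lambda u,v:((u+.5)/1.5625-.5,(v+.5)/1.5625-.5)
P=pix2w(f,g(405,310),.066); a,b=pix2w(f,g(405,333),.066),pix2w(f,g(405,287),.066); d=a-b; print(P,np.arctan2(d[1],d[0]))
go(.4510,P[1],.203,3.27)
go(P[0],P[1],.203,3.27)
E
```

```text
[0.4521355  0.34994371 0.066     ] 0.1329488645817096
tcp [0.4484 0.3465 0.3423] yaw -3.0112 shift cm [-0.3   0.31 13.93] turn 0.01 tilt [-0.0002 -0.0004] F [0.1 0.2 0.4] open 0.0855 grip 0.0 t 11.47
tcp [0.4484 0.3465 0.3423] yaw -3.0112 shift cm [-0.42  0.29 13.93] turn 0.01 tilt [-0.0002 -0.0004] F [0.1 0.2 0.4] open 0.0855 grip 0.0 t 11.47
```

```bash
python3 -m crank '-0.36 0.25 1 0 1;0 0 2.5 0 1;0 0 3 0 1;0 0 3 0 1;0 0 2.4 0 1;0 0 1.4 0 1;0 0 0.6 0 1;0 0 0 0 1;0 0 0 0 -1;0 0 0 0 -1;0 0 0 0 -1;0 0 0 0 -1;0 0 0 0 -1;0 0 0 0 -1;0 0 0 0 -1'
python3 - <<'E'
from h import *
go(.4518,.3495,.203,3.27)
E
```

```text
clock: 13.35
tcp_pos: [0.4518, 0.3504, 0.2039]
tcp_rot: [3.141, 0.001, -3.011]
ft_force: [-0.6, -1.0, 6.4]
opening: 0.0358
grasp_force: 59.6
tcp [0.4518 0.3504 0.2039] yaw -3.011 shift cm [ 0.01 -0.09  0.09] turn 0.01 tilt [0.0007 0.0006] F [-0.6 -1.   6.4] open 0.0358 grip 59.6 t 13.35
```

```bash
python3 -m crank '0 0 -1 0 -1;0 0 -2.5 0 -1;0 0 -3 0 -1;-0.2 -1.4 -2 0 -1;-0.4 -4 -0.5 0 -1;-0.4 -5 0 0 -1;-0.4 -5 0 0 -1;-0.4 -5 0 0 -1;-0.4 -5 0 0 -1;-0.3 -4 0 0 -1;-0.06 -1.96 0 0 -1;0 0 0 -0.2 -1;0 0 0 0 -1;0 0 0 0 -1'
python3 - <<'E'
from h import *
go(.5180,.0428,.284,3.3066)
f=grab("wrist","w5.png")
im=cv2.imread("pics/w5.png"); cv2.imwrite("pics/w5b.png",cv2.resize(im[110:350,120:440],None,fx=2.5,fy=2.5,interpolation=cv2.INTER_CUBIC))
E
```

```text
clock: 15.1
tcp_pos: [0.5176, 0.0433, 0.2932]
tcp_rot: [3.142, -0.0, -2.975]
ft_force: [0.2, -0.7, -1.0]
opening: 0.035
grasp_force: 60.2
tcp [0.5176 0.0433 0.2932] yaw -2.9753 shift cm [-0.03 -0.06  0.92] turn 0.01 tilt [-0.0002  0.    ] F [ 0.2 -0.7 -1. ] open 0.035 grip 60.2 t 15.1
```

View pics/w5b.png

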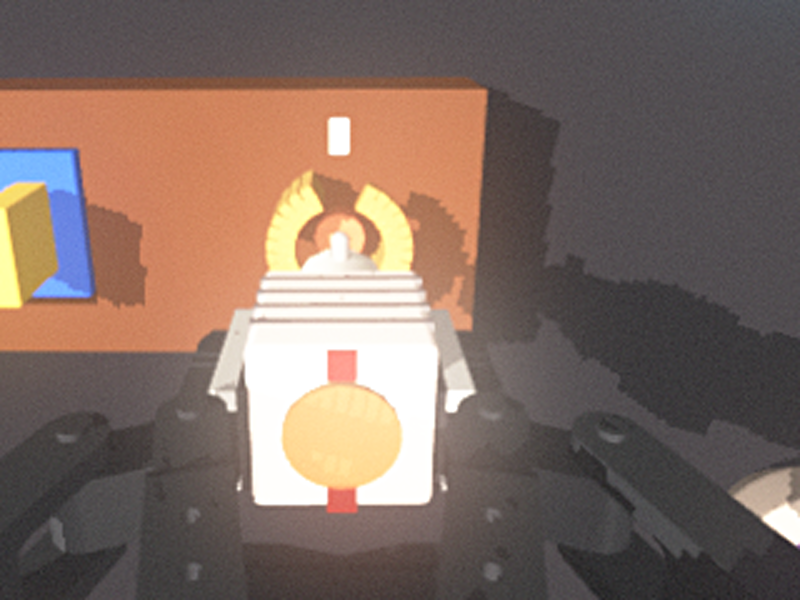

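The view shows the lamp gripped upright with its pin at (341,245), the collar spanning 266–414, the slot mark at (339,136), and the battery flush on the left. I'll compute the offsets in tool axes.

```bash
python3 - <<'E'
from h import *
f=load("wrist"); g=lambda u,v:(120+(u+.5)/2.5-.5,110+(v+.5)/2.5-.5)
M=R.from_euler("xyz",f["state"]["tcp_rot"]).as_matrix(); p=np.array(f["state"]["tcp_pos"]); uz=p[2]-.2039
def t(n,u,v,z): print(n,((M.T@(pix2w(f,g(u,v),z)-p))[:2]*1000).round(1))
t("collar L",266,245,.0575);t("collar R",413.5,245,.0575)
t("mark",339,136,.036);t("edge L",100,90,.036);t("edge R",487,90,.036)
t("lamp L",246,505,uz+.066);t("lamp R",433,505,uz+.066);t("lamp UL",246,323,uz+.066);t("lamp UR",438,323,uz+.066)
t("m1",342,352,uz+.066);t("m2",342,511,uz+.066); t("pin end",341,237,uz+.0105); t("lens",342,436,uz+.07)
E
```

```text
collar L [  1.4 -24.9]
collar R [ 1.3 23.6]
mark [33.3 -0.8]
edge L [ 49.4 -81.8]
edge R [49.  49.3]
lamp L [-16.4 -19.1]
lamp R [-16.5  18. ]
lamp UL [ 23.8 -17.2]
lamp UR [23.7 17.1]
m1 [17.9 -0. ]
m2 [-17.9  -0.1]
pin end [19.7 -0.2]
lens [ 2.8 -0.1]
```

```bash
python3 -m crank '-0.05 -0.06 1 0 -1;0 0 1 0 -1;0 0 1 0 -1;0 0 0.4 0 -1;0 0 0.4 0 -1;0 0 0.3 0 -1;0 0 0 0 -1;0 0 0 0 -1'
python3 - <<'E'
from h import *
go(.5180,.0428,.2399,3.3066)
E
```

```text
clock: 16.15
tcp_pos: [0.5185, 0.0422, 0.2524]
tcp_rot: [-3.142, 0.0, -2.976]
ft_force: [-0.4, -0.1, -2.0]
opening: 0.0357
grasp_force: 60.2
tcp [0.5185 0.0422 0.2524] yaw -2.9762 shift cm [0.04 0.07 1.25] turn 0.0 tilt [0.0004 0.    ] F [-0.4 -0.1 -2. ] open 0.0357 grip 60.2 t 16.15
```

```bash
python3 -m crank '0 0 0.3 0 -1;0 0 0.3 0 -1;0 0 0.3 0 -1;0 0 0.3 0 -1;0 0 0.15 0 -1;0 0 0 0 -1;0 0 0 0 -1'
python3 - <<'E'
from h import *
go(.5180,.0428,.2399,3.3066)
E
```

```text
clock: 17.02
tcp_pos: [0.5187, 0.0422, 0.2398]
tcp_rot: [-3.141, 0.001, -2.976]
ft_force: [-3.2, -0.1, 15.2]
opening: 0.0354
grasp_force: 62.1
tcp [0.5187 0.0422 0.2398] yaw -2.9761 shift cm [ 0.06  0.07 -0.01] turn 0.0 tilt [0.0011 0.    ] F [-3.2 -0.1 15.2] open 0.0354 grip 62.1 t 17.02
```

```bash
python3 -m crank '0 0 0.08 0 -1;0 0 0 0.5 -1;0 0 0 0.8 -1;0 0 0 0.8 -1;0 0 0 0.8 -1;0 0 0 0.8 -1;0 0 0 0.8 -1;0 0 0 0.8 -1;0 0 0 0.8 -1;0 0 0 0.8 -1;0 0 0 0.5 -1;0 0 0 0 -1;0 0 0 0 -1'
python3 - <<'E'
from h import *
go(.5185,.0422,.2399,.165+np.pi-1.4)
print(r.sense()["torque"])
E
```

```text
clock: 18.65
tcp_pos: [0.5198, 0.0421, 0.2398]
tcp_rot: [3.137, 0.002, 2.015]
ft_force: [-1.5, -0.0, 18.9]
opening: 0.0351
grasp_force: 62.5
tcp [0.5198 0.0421 0.2398] yaw 2.0153 shift cm [ 0.06 -0.11 -0.01] turn 0.62 tilt [0.0045 0.0002] F [-1.5 -0.  18.9] open 0.0351 grip 62.5 t 18.65
[-0.10197244  0.30091916 -0.05395363]
```

```bash
python3 -m crank '0 0 0.03 0.3 -1;0 0 0 0.25 -1;0 0 0 0.1 -1;0 0 0 0 -1;0 0 0 0 -1;0 0 0 0 -1;0 0 0 0 -1'
python3 - <<'E'
from h import *
go(.5185,.0422,.2399,.165+np.pi-1.4)
print(r.sense()["torque"])
f=grab("wrist","w6.png"); im=cv2.imread("pics/w6.png"); cv2.imwrite("pics/w6b.png",cv2.resize(im[110:350,120:440],None,fx=2.5,fy=2.5,interpolation=cv2.INTER_CUBIC))
E
```

```text
clock: 19.52
tcp_pos: [0.5192, 0.042, 0.2398]
tcp_rot: [3.139, 0.001, 1.903]
ft_force: [-4.7, -1.9, 24.7]
opening: 0.0354
grasp_force: 63.4
tcp [0.5192 0.042  0.2398] yaw 1.9027 shift cm [ 0.04 -0.06 -0.01] turn -0.02 tilt [ 0.0029 -0.0003] F [-4.7 -1.9 24.7] open 0.0354 grip 63.4 t 19.52
[-0.33109803  0.9020953   0.17302174]
```

View pics/w6b.png

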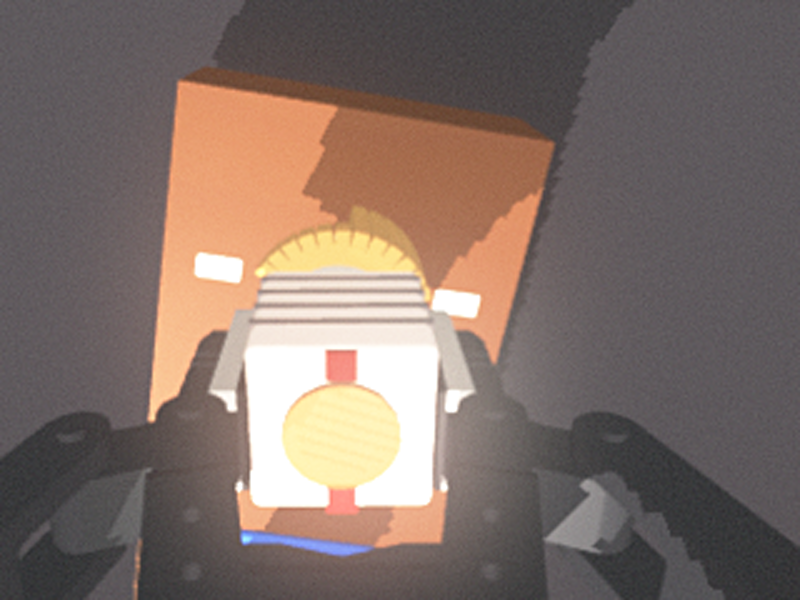

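The lamp body is unmoved in the grip, with marks at (342,365) and (342,500). It is seated in the collar and turned about 1.40 rad, so the pins are at the stop. The spring is pressed in with 25 N, so I'm handing in.

```bash
python3 - <<'E'
from cell import r
print(r.finish_job())
E
```

```text
the job is handed in; nothing more can be done
None
```

I handed in the job at about 19.6 s. By my last readings and camera view, the battery is flush in the recess and the lamp is gripped, fully down (about 25 N) and turned about 1.40 rad to the stop; no verdict came back.

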